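Set a sprung length stop to its mid position and push the work up to it

TASK

Set the length stop of the bench gauge: push the sprung slide by its upright lug, away from the box section lying in the channel, until it has gone past the stop pin, then let go so that it springs back by itself and latches against the pin at mid travel. After that, push the box section along the channel, without lifting it out, until its end butts against the latched slide, and leave both there. Do not disturb the offcut, the jar or the wrench.

Things in the scene. Friction and masses are not known exactly. Their poses are not given: they have to be found in the camera images.
- gauge: Length gauge fixed to the bench, painted base and dark steel rails, 425 x 90 mm. Origin on the bench surface, on the channel's centre line; y along the channel, the way the slide is pushed; x across it, towards the stop-pin housing (44 mm high, x 36 to 70, y 55 to 85 mm). Channel 43 mm wide, open at y = -225 mm, floor 12 mm and rail tops (10 mm thick rails) 22 mm above the bench; end plate 60 mm high at y = 186 mm.
- carriage (a joint): Travel of the sprung slide along the gauge's +y, m: 0 = home, 0.090 = end. Steel block 60 mm long, 40 wide, top 38 mm above the bench, with an upright lug. A spring pushes it back towards 0 (6 N at 0, 10 N at mid, 13 N at the end), damped to return at about 0.1 m/s (80 N per m/s). Pushed past 0.047 and let go, it comes back to 0.045 (mid) and the pin holds it; let go earlier, it returns to 0.
- stop_pin (a joint): Sprung stop pin, a 10 mm square steel bar in the housing beside the channel. 0 = fully out, blocking the slide's side wedge; up to 0.014 m = pushed back into the housing along the gauge's +x. The slide's wedge pushes it back in passing, then it snaps out behind the wedge by itself; leave it alone.
- stop_face (a point): Centre of the slide's flat end face towards the box section (the face the section butts against), 24.5 mm above the bench; moves with the slide. At slide travel 0 it is at y = 20 mm in the gauge's frame.
- lug_face (a point): Centre of the lug's face to push on (it faces the gauge's -y), 58 mm above the bench; moves with the slide. The lug on the slide is 40 mm wide across the channel, 12 mm thick along it, and rises from 38 to 78 mm above the bench. This face stands 30 mm further along +y than the slide's end face.
- tube: The workpiece: galvanised steel box section with plugged flat ends, 120 mm long (y axis, along the channel), 40 mm wide (x), 25 mm high (z), 0.25 to 0.5 kg, loose in the channel with 1.5 mm play to each rail. Origin at the centre of its underside, 12 mm above the bench; top 37 mm above the bench, 15 mm above the rails.
- tube_end (a point): Centre of the box section's end that faces the slide.
- tube_near (a point): Centre of the box section's other end, the one to push on; 24.5 mm above the bench, at y = -180 to -130 mm in the gauge's frame at the start.
- offcut: Bystander: a loose 60 mm long offcut of the same 40 x 25 mm box section on the bench. Origin at the centre of its underside.
- jar: Bystander: glass jar with a steel lid, 64 mm across, 85 mm high. Origin at the centre of its underside.
- wrench: Bystander: steel wrench 160 mm long lying flat on the bench. Origin at about its middle, on the bench.
There are look-alikes about, which are no part of the job. What is shaped like the tube but green is not meant.

How it is judged:
On the way, in this order (a step that is already met when the one before it is completed fails the run):
1. the slide is pushed past the stop pin with the box section still well short of it (value of joint carriage above 0.048 m and y of tube_end in the frame of stop_face below -0.03 m).
2. the slide is let go and rests latched against the pin at mid travel, nothing touched by the fingers (value of joint carriage between 0.041 and 0.049 m and velocity of joint carriage between -0.006 and 0.006 m/s and value of joint stop_pin below 0.003 m and contact force between the fingers and anything else below 0.2 N), for 0.2 s.
3. the box section is pushed up to the latched slide (y of tube_end in the frame of stop_face above -0.004 m), for 0.1 s.
At the end, for the whole second after the job is handed in: The slide rests latched against the stop pin at mid travel (41 to 49 mm), the pin out (within 3 mm), and the box section lies at rest flat in the channel with its end within 4 mm of the slide's end face (value of joint carriage between 0.041 and 0.049 m and velocity of joint carriage between -0.006 and 0.006 m/s and value of joint stop_pin below 0.003 m and y of tube_end in the frame of stop_face above -0.004 m and x of tube_end in the frame of stop_face between -0.006 and 0.006 m and angle between the y axis of tube and the y axis of gauge, either way round below 0.06 rad and linear speed of tube below 0.01 m/s and z of tube in the frame of gauge below 0.016 m); the robot touches nothing.
It fails at once if the box section is lifted off the channel floor (z of tube in the frame of gauge above 0.024 m or z of any of tube_end, tube_near in the frame of gauge above 0.044 m).
It fails at once if a bystander is moved more than 20 mm (distance of any of offcut, jar, wrench from where it was at the start of the episode above 0.02 m).
It also fails if it takes over 48 s, if anything falls off the work surface, if the arm or the gripper's body presses on something with over 40 N, if the wrist force passes 120 N, or if a joint passes its speed limit or range.

ROBOT

A 7-joint arm with a two-finger parallel gripper is mounted at the origin on the work surface. World frame = base frame: x ahead of the robot, y to its left, z up, the work surface at z = 0. Lengths are in m, angles in rad, forces in N, time in s.
With the tool pointing down it reaches from about 0.4 to 0.85 m from the base axis. Payload 10.4 kg.
Tool frame: the origin (TCP) lies midway between the tips of the shut fingers; the grasp point (between the pads) lies 19 mm behind it; x points along the fingers, y is the direction in which the jaws open and shut, and the axes are right-handed (so a half turn about x gives the same grasp; the last joint's range is limited). The gripper opens to 87 mm and grips with 3 to 60 N. Pads are 19 mm wide; open, the fingers measure 117 mm over their backs; the gripper's body (75 mm by 190 mm) begins 51 mm behind the grasp point.
Start: joints at [1.143, 0.332, -0.065, 1.46, 0.022, 1.35, -0.088], TCP at [0.246, -0.575, 0.223] pointing down, gripper open.
Joint ranges: [-2.6, 2.6], [-0.5, 2.12], [-1.47, 1.34], [0.16, 2.42], [-1.27, 4.41], [0.06, 2.06], [-2.6, 2.6]. Speed limits (rad/s): [2.22, 2.22, 2.79, 2.79, 3.14, 3.14, 3.14].

INTERFACE

Orientations are given as a unit quaternion [x, y, z, w].
In Python, from bench import * gives the robot as it stands.
- The arm moves only by the shell command python3 -m inch 'ROWS' [FORCE]. ROWS is JSON, a list that holds one entry, the list of rows, each a list of 7 numbers: the shift along the world's x, y, z each as a share of 120 mm, from -1 to 1, then the turn, a rotation vector about the world's x, y, z each as a share of 2 pi rad, from -1 to 1, then the closure, from 0 (fully open) to 1 (shut). A call has 1 to 10 rows; each row is the pose to reach, as a shift and turn from the pose commanded when the call began, turning the shorter way round; what a row does not reach only later rows make up. A row lasts 1/10 s, in which the tool goes at most 50 mm and 8.59 degrees, less where a joint would pass 70% of its speed; a pose out of reach is approached as far as the arm can. A call with a number of a shift or a turn outside -1 to 1 is refused whole. A call with a gripper value outside its range is refused whole. The fingers move at their own pace and stop on an object; FORCE is the grip in N (left out, the last holds). Time passes only in rows, so rows that repeat a pose let the fingers close. It gives the time, the measured TCP pose, the force and the opening at its end, in the units of the state.
- read_state(): the state, without advancing time (a new reading comes with each control period).
- camera(name): name is "scene" or "top"; returns the picture (480x640x3 uint8, red, green, blue); there is no depth.
- get_calibration(name): a dict with "fx", "fy", "cx", "cy" (pixels), "xyz" and "attitude" of the camera in the world. Camera axes: x right, y up, looking along -z (the intrinsics and any distortion apply to the point x, -y, -z); pixel columns grow to the right and rows downward; lengths in m; the calibration is good to about 2 mm. A picture is of the moment at which its call begins. get_calibration takes no time and is no camera call.
- close_job(): hands the job in, once; it reports no verdict.
The state is a dict: "time": time; "joint_positions": joint angles; "joint_vel": joint speeds; "joint_torque": joint torques, N m; "ee_pos": TCP position; "eef_rot": TCP orientation; "ft_force": force on the tool from outside, world axes, zero at the start; "torque": the same for the moment, N m; "width": finger opening in m.
Only numpy, scipy, OpenCV 4.12 (cv2) and the standard library are available. Lean on these libraries where they do the work, as an engineer would, in place of code of your own. Each camera call takes 0.05 s, during which the arm holds its last target.

## Working session

There is one attempt and no reset: what is moved stays moved. The work goes in short steps, Python scripts to look and compute and a shell command to move; the robot and the scene stay as the last step left them, time stands still between calls to the robot, and variables do not carry over. Pictures are saved under pics/ and viewed, and the job is handed in when it is done.

```bash
ls; mkdir -p pics; python3 - <<'E'
from bench import *
import cv2
for n in ("scene","top"):
    im=camera(n); cv2.imwrite(f"pics/{n}0.png",im[:,:,::-1]); print(n,get_calibration(n))
s=read_state(); print(s)
E
```

```text
pics
scene {'fx': 606.2290323698426, 'fy': 606.2290323698426, 'cx': 313.85621059204703, 'cy': 231.51559517782286, 'xyz': array([ 0.91786425, -0.52177348,  0.96085876]), 'attitude': array([0.28870181, 0.09121923, 0.27453296, 0.9126675 ])}
top {'fx': 447.3785201924075, 'fy': 447.3785201924075, 'cx': 329.46957511733626, 'cy': 234.6201002453583, 'xyz': array([ 0.49930021, -0.03447724,  0.80789544]), 'attitude': array([-0.02268282,  0.02584413,  0.71387844, -0.69942486])}
{'time': 0.1, 'joint_positions': array([ 1.14338882,  0.33280946, -0.0646981 ,  1.46083036,  0.02159346,
        1.34991432, -0.08849468]), 'joint_vel': array([-1.41391179e-03, -1.16033714e-03, -9.16467506e-04, -1.90455701e-03,
        1.24055386e-03, -1.62029341e-04,  4.86704632e-05]), 'joint_torque': array([ 1.61213684e-03, -6.24547648e+01,  2.47800857e-02, -3.90714669e+01,
       -6.14055851e-02,  3.66337539e-02,  5.08134804e-05]), 'ee_pos': array([ 0.24601502, -0.57417435,  0.22184588]), 'eef_rot': array([-0.69256279, -0.14258761,  0.69277807, -0.1417184 ]), 'ft_force': array([-0.60609471,  0.56394264,  0.3631727 ]), 'torque': array([ 0.01821539, -0.04087003,  0.00635684]), 'width': 0.08680674175890758}
```

View pics/scene0.png

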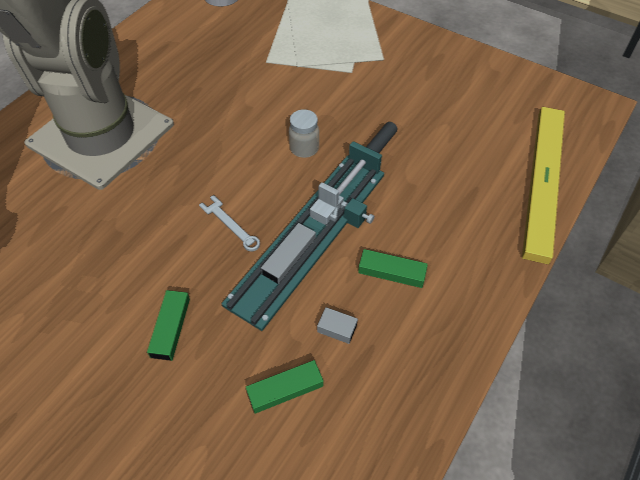

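View pics/top0.png

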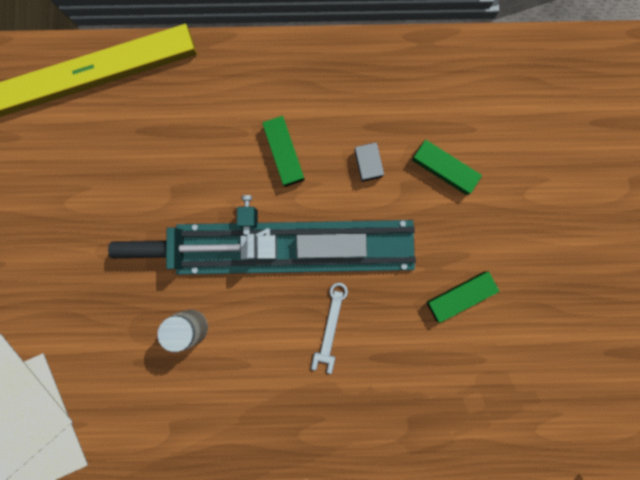

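The gauge lies along world +y (image left in "top"), pin housing on the +x side. The grey tube sits at cols 297–365, lug at about col 245, offcut at (370,161), wrench at (330,330) and jar at (180,333).

```bash
cat > h.py <<'E'
import numpy as np, cv2
from scipy.spatial.transform import Rotation as R
from bench import *
def ray(n,uv,z):
    c=get_calibration(n); M=R.from_quat(c["attitude"]).as_matrix()
    d=M@np.array([(uv[0]-c["cx"])/c["fx"],-(uv[1]-c["cy"])/c["fy"],-1.0])
    o=c["xyz"]; return o+d*(z-o[2])/d[2]
def proj(n,p):
    c=get_calibration(n); M=R.from_quat(c["attitude"]).as_matrix()
    q=M.T@(np.asarray(p)-c["xyz"]); return np.array([c["cx"]-c["fx"]*q[0]/q[2], c["cy"]+c["fy"]*q[1]/q[2]])
E
python3 - <<'E'
from h import *
im=cv2.imread("pics/top0.png")
cv2.imwrite("pics/topz.png",cv2.resize(im[200:300,160:425],None,fx=3,fy=3,interpolation=cv2.INTER_CUBIC))
im=cv2.imread("pics/scene0.png")
cv2.imwrite("pics/scz.png",cv2.resize(im[110:335,215:410],None,fx=2.6,fy=2.6,interpolation=cv2.INTER_CUBIC))
im=cv2.imread("pics/top0.png"); b,g,r=[im[:,:,i].astype(int) for i in range(3)]
m=((b-r>15)&(g-r>15)).astype(np.uint8)  # teal
m[:,:]*=1; m[:200]=0;m[300:]=0;m[:,:150]=0;m[:,430:]=0
pts=cv2.findNonZero(m); print(cv2.minAreaRect(pts))
print(cv2.boxPoints(cv2.minAreaRect(pts)))
E
```

```text
((289.68707275390625, 251.72723388671875), (248.6156768798828, 84.7780990600586), 5.538637638092041)
[[161.86832 281.9206 ]
 [170.05087 197.53827]
 [417.50583 221.53387]
 [409.32327 305.9162 ]]
```

View pics/topz.png

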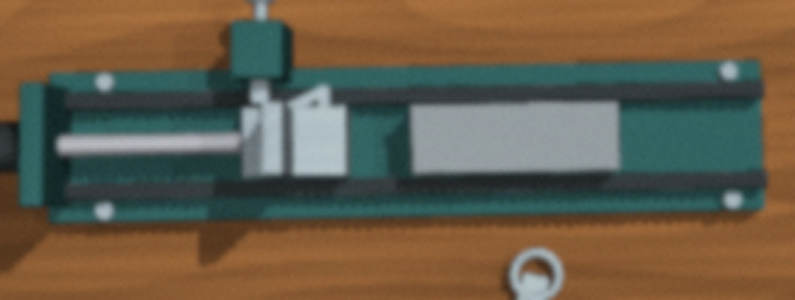

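View pics/scz.png

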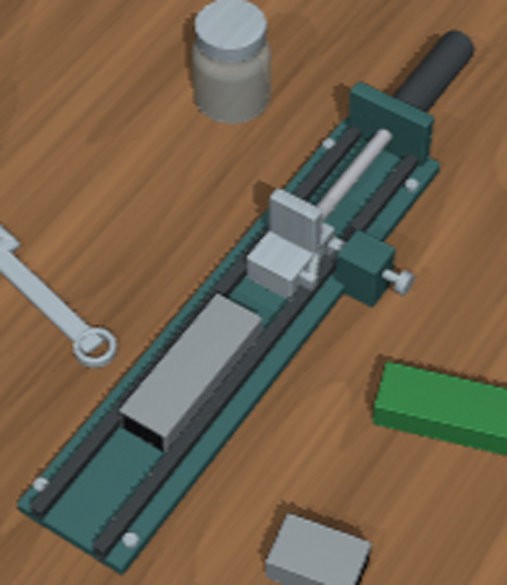

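The zoomed top view shows the rail ends at zoom (763, 80–188) and (68, 92–197). The tube top corners are (410,105), (617,100), (619,170) and (412,174), and the slide's end face is near zoom col 347.

```bash
cat >> h.py <<'E'
def Z(p): return (p[0]/3+160-1/3., p[1]/3+200-1/3.)
E
python3 - <<'E'
from h import *
for n,p,z in [("openend rail c",(763,134),.022),("baseR t",(760,62),.012),("baseR b",(763,208),.012),("rail left c",(68,143.5),.022),("slide face t",(347,105),.038),("slide face b",(348,175),.038),
 ("tube n t",(617,100),.037),("tube n b",(619,170),.037),("tube e t",(410,105),.037),("tube e b",(412,174),.037),("lug top -y t",(283,108),.078),("lug top -y b",(283,175),.078),("hous t",(232,20),.044),("hous b",(285,76),.044)]:
    print(n,ray("top",Z(p),z).round(4))
# scene view
def S(p): return (p[0]/2.6+215-.3,p[1]/2.6+110-.3)
for n,p,z in [("tube near L",(122,410),.037),("tube near R",(166,443),.037),("tube end L",(217,296),.037),("tube end R",(261,317),.037),("lug top L -y",(271,193),.078),("lug top R -y",(319,217),.078),("slide face L",(248,262),.038),("slide face R",(290,283),.038)]:
    print(n,ray("scene",S(p),z).round(4))
im=cv2.imread("pics/top0.png")
E
```

```text
openend rail c [ 0.5331 -0.1869  0.022 ]
baseR t [ 0.5765 -0.1885  0.012 ]
baseR b [ 0.4898 -0.1874  0.012 ]
rail left c [0.5359 0.2201 0.022 ]
slide face t [0.554  0.0549 0.038 ]
slide face b [0.5138 0.0548 0.038 ]
tube n t [ 0.5538 -0.1005  0.037 ]
tube n b [ 0.5135 -0.1006  0.037 ]
tube e t [0.5533 0.0187 0.037 ]
tube e b [0.5137 0.0182 0.037 ]
lug top -y t [0.5502 0.0851 0.078 ]
lug top -y b [0.5138 0.0854 0.078 ]
hous t [0.6037 0.1194 0.044 ]
hous b [0.5709 0.0893 0.044 ]
tube near L [ 0.5155 -0.0993  0.037 ]
tube near R [ 0.5562 -0.104   0.037 ]
tube end L [0.5153 0.0168 0.037 ]
tube end R [0.5522 0.0188 0.037 ]
lug top L -y [0.5136 0.0906 0.078 ]
lug top R -y [0.5547 0.0909 0.078 ]
slide face L [0.5173 0.0542 0.038 ]
slide face R [0.5535 0.055  0.038 ]
```

```bash
python3 - <<'E'
from h import *
s=read_state(); M=R.from_quat(s["eef_rot"]).as_matrix(); print(M.round(3)); 
# rotation to tool x=(0,0,-1), y=+-X or +-Y
for y in [(1,0,0),(-1,0,0),(0,1,0),(0,-1,0)]:
    x=np.array([0,0,-1.]);T=np.c_[x,y,np.cross(x,y)]
    rv=R.from_matrix(T@M.T).as_rotvec(); print(y,(rv/(2*np.pi)).round(4),np.degrees(np.linalg.norm(rv)))
p=s["ee_pos"]
for t in [(0.534,0.03,0.16)]: print(((np.array(t)-p)/.12).round(3))
for t,(a,z) in {"offcut":((370,161),.025),"jar":((175,333),.085),"wrench":((330,330),.005),"green":((448,166),.025)}.items(): print(t,ray("top",a,z).round(3))
E
```

```text
[[-0.001  0.394 -0.919]
 [ 0.001 -0.919 -0.394]
 [-1.    -0.001  0.   ]]
(1, 0, 0) [-1.000e-04 -2.000e-04  1.856e-01] 66.80508501244523
(-1, 0, 0) [-2.000e-04  1.000e-04 -3.144e-01] 113.19496497242127
(0, 1, 0) [ 1.000e-04 -3.000e-04  4.356e-01] 156.80505489095285
(0, -1, 0) [-0.0002 -0.     -0.0644] 23.195061760627606
[ 2.4    5.035 -0.515]
offcut [ 0.683 -0.113  0.025]
jar [0.397 0.211 0.085]
wrench [ 0.385 -0.036  0.005]
green [ 0.671 -0.251  0.025]
```

```bash
python3 -m inch '[[[0.2,0.42,0,0,0,0.0155,1],[0.4,0.84,0,0,0,0.031,1],[0.4,0.84,0,0,0,0.031,1]]]' 20
python3 -m inch '[[[0.2,0.42,0,0,0,0.0155,1],[0.4,0.84,0,0,0,0.031,1],[0.4,0.84,0,0,0,0.031,1]]]'
python3 -m inch '[[[0.2,0.42,0,0,0,0.0155,1],[0.4,0.84,0,0,0,0.031,1],[0.4,0.84,0,0,0,0.031,1]]]'
```

```text
time: 0.4
ee_pos: [0.2977, -0.4688, 0.2225]
eef_rot: [0.675, 0.213, -0.674, 0.212]
ft_force: [1.1, -0.3, -0.2]
width: 0.0707
time: 0.7
ee_pos: [0.345, -0.368, 0.2227]
eef_rot: [0.651, 0.277, -0.65, 0.276]
ft_force: [0.5, -1.0, -0.9]
width: 0.0467
time: 1.0
ee_pos: [0.3924, -0.2674, 0.2227]
eef_rot: [0.621, 0.338, -0.621, 0.338]
ft_force: [0.4, -0.5, 0.2]
width: 0.023
```

```bash
python3 -m inch '[[[0.2,0.42,0,0,0,0.0155,1],[0.4,0.84,0,0,0,0.031,1],[0.4,0.84,0,0,0,0.031,1]]]'
python3 -m inch '[[[0.2,0.42,0,0,0,0.0155,1],[0.4,0.84,0,0,0,0.031,1],[0.4,0.84,0,0,0,0.031,1]]]'
python3 -m inch '[[[0.2,0.42,0,0,0,0.0155,1],[0.4,0.84,0,0,0,0.031,1],[0.4,0.84,0,0,0,0.031,1],[0.4,0.84,0,0,0,0.031,1]]]'
python3 - <<'E'
from h import *
s=read_state(); M=R.from_quat(s["eef_rot"]).as_matrix(); print(s["ee_pos"],s["width"],s["ft_force"]); print(M.round(3))
x=np.array([0,0,-1.]);T=np.c_[x,(1,0,0),np.cross(x,(1,0,0))]
print((R.from_matrix(T@M.T).as_rotvec()/2/np.pi).round(4))
print(((np.array([.534,.05,.056])-s["ee_pos"])/.12).round(3))
E
```

```text
time: 1.3
ee_pos: [0.44, -0.1668, 0.2228]
eef_rot: [0.586, 0.397, -0.585, 0.397]
ft_force: [-0.1, -1.4, -0.2]
width: 0.0025
time: 1.6
ee_pos: [0.4877, -0.0661, 0.2227]
eef_rot: [0.545, 0.452, -0.543, 0.451]
ft_force: [-0.2, -0.4, -0.3]
width: 0.0008
time: 2.0
ee_pos: [0.5345, 0.0313, 0.2221]
eef_rot: [0.499, 0.501, -0.499, 0.5]
ft_force: [-1.2, -1.6, 0.2]
width: 0.0007
[0.53452733 0.03125718 0.22205823] 0.0006531573410203001 [-1.19699966 -1.57358374  0.17741816]
[[-0.001  1.     0.003]
 [ 0.001  0.003 -1.   ]
 [-1.    -0.001 -0.001]]
[-0.0001 -0.0001 -0.0005]
[-0.004  0.156 -1.384]
```

```bash
python3 -m inch '[[[0,0.1,-0.35,0,0,0,1],[0,0.1,-0.7,0,0,0,1],[0,0.1,-1,0,0,0,1],[0,0.1,-1,0,0,0,1]]]'
python3 -m inch '[[[0,0,-0.2,0,0,0,1],[0,0,-0.38,0,0,0,1],[0,0,-0.38,0,0,0,1],[0,0,-0.38,0,0,0,1]]]'
python3 - <<'E'
from h import *
for n in ("scene","top"): cv2.imwrite(f"pics/{n}1.png",camera(n)[:,:,::-1])
s=read_state(); print(s["ee_pos"],s["ft_force"])
E
```

```text
time: 2.4
ee_pos: [0.5308, 0.0389, 0.0981]
eef_rot: [-0.498, -0.501, 0.503, -0.498]
ft_force: [-0.4, -0.9, -0.2]
width: 0.0
time: 2.8
ee_pos: [0.535, 0.0412, 0.0587]
eef_rot: [0.5, 0.5, -0.5, 0.501]
ft_force: [0.8, 0.4, 0.4]
width: 0.0003
[0.53537225 0.04176139 0.05898202] [ 0.14054686 -0.3566615  -0.90835041]
```

View pics/scene1.png

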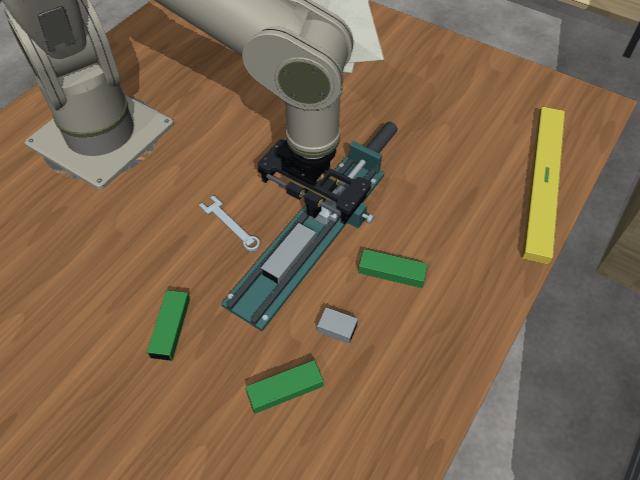

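The closed fingers (about px 312,205) stand just in front of the lug, above the slide. Nothing else is touched.

```bash
python3 -m inch '[[[0,0.1,0,0,0,0,1],[0,0.2,0,0,0,0,1],[0,0.28,0,0,0,0,1],[0,0.34,0,0,0,0,1],[0,0.4,0,0,0,0,1],[0,0.46,0,0,0,0,1]]]'
python3 -m inch '[[[0,0.06,0,0,0,0,1],[0,0.12,0,0,0,0,1],[0,0.18,0,0,0,0,1],[0,0.24,0,0,0,0,1],[0,0.3,0,0,0,0,1],[0,0.36,0,0,0,0,1]]]'
python3 - <<'E'
from h import *
im=camera("scene"); cv2.imwrite(f"pics/scene2.png",cv2.resize(im[100:340,200:420,::-1],None,fx=2.5,fy=2.5))
s=read_state(); print(s["ee_pos"],s["ft_force"])
E
```

```text
time: 3.5
ee_pos: [0.5343, 0.0947, 0.0575]
eef_rot: [0.498, 0.499, -0.501, 0.501]
ft_force: [-3.6, -15.7, 10.7]
width: 0.0004
time: 4.1
ee_pos: [0.5346, 0.1368, 0.0573]
eef_rot: [-0.498, -0.498, 0.502, -0.501]
ft_force: [-2.9, -17.0, 9.8]
width: 0.0004
[0.53457901 0.13865583 0.0573618 ] [  0.9069458  -11.4884133    3.75879751]
```

View pics/scene2.png

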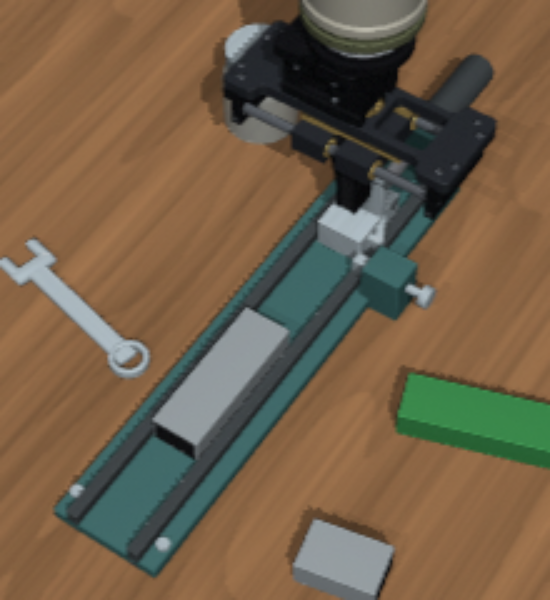

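The slide has moved well along, with its end face at zoom (320,225)–(357,245) and the wedge apparently past the pin. I'll measure the travel before releasing.

```bash
python3 - <<'E'
from h import *
for p in [(320,226),(357,247)]: print(ray("scene",(p[0]/2.5+200-.3,p[1]/2.5+100-.3),.038).round(4))
E
```

```text
[0.5182 0.1147 0.038 ]
[0.5536 0.1128 0.038 ]
```

Travel is about 59 mm, past 48 mm. Now releasing.

```bash
python3 -m inch '[[[0,-0.4,0,0,0,0,1],[0,-0.8,0.1,0,0,0,1],[0,-1,0.3,0,0,0,1],[0,-1,0.5,0,0,0,1],[0,-1,0.5,0,0,0,1],[0,-1,0.5,0,0,0,1]]]'
python3 -m inch '[[[0,-0.4,0.1,0,0,0,1],[0,-0.8,0.1,0,0,0,1],[0,-1,0.1,0,0,0,1],[0,-1,0.1,0,0,0,1],[0,-1,0.1,0,0,0,1]]]'
python3 - <<'E'
from h import *
im=camera("scene"); cv2.imwrite(f"pics/scene3.png",cv2.resize(im[100:340,200:420,::-1],None,fx=2.5,fy=2.5))
im=camera("top"); cv2.imwrite(f"pics/top3.png",cv2.resize(im[200:300,160:425,::-1],None,fx=3,fy=3,interpolation=cv2.INTER_CUBIC))
s=read_state(); print(s["ee_pos"],s["ft_force"])
E
```

```text
time: 4.75
ee_pos: [0.5344, 0.0217, 0.1173]
eef_rot: [0.499, 0.501, -0.499, 0.501]
ft_force: [0.3, 0.6, 0.1]
width: 0.0005
time: 5.25
ee_pos: [0.5338, -0.0982, 0.128]
eef_rot: [0.499, 0.501, -0.499, 0.5]
ft_force: [-0.5, 0.7, -0.1]
width: 0.0008
[ 0.53410237 -0.09712102  0.12843693] [-0.23433236 -0.36611407 -0.09877685]
```

View pics/scene3.png

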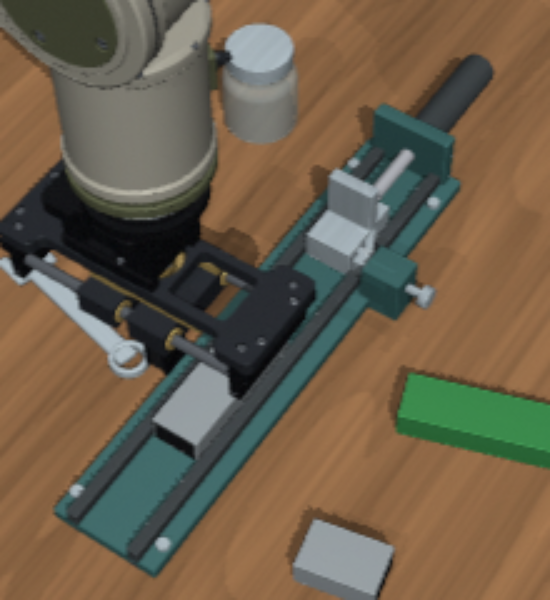

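View pics/top3.png

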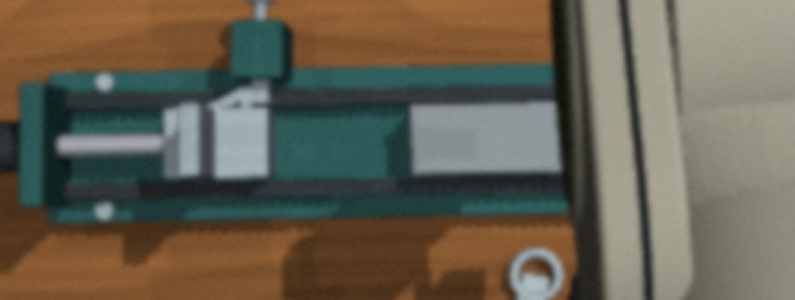

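Slide end face is now at zoom col 270 (was 347), i.e. about 44 mm travel, with the pin out against the wedge. The tube end is unchanged at col 410. Next, go behind the tube.

```bash
python3 -m inch '[[[0,-0.3,0,0,0,0,1],[0,-0.45,0,0,0,0,1],[0,-0.45,-0.3,0,0,0,1],[0,-0.45,-0.55,0,0,0,1],[0,-0.45,-0.65,0,0,0,1],[0,-0.45,-0.65,0,0,0,1],[0,-0.45,-0.65,0,0,0,1]]]'
python3 - <<'E'
from h import *
print(ray("top",Z((270,105)),.038),ray("top",Z((270,175)),.038))
im=camera("scene"); cv2.imwrite(f"pics/scene4.png",cv2.resize(im[100:340,200:420,::-1],None,fx=2.5,fy=2.5))
s=read_state(); print(s["ee_pos"],s["ft_force"])
E
```

```text
time: 6.05
ee_pos: [0.535, -0.1525, 0.0521]
eef_rot: [0.499, 0.501, -0.499, 0.501]
ft_force: [0.4, -0.7, 0.9]
width: 0.0006
[0.55490724 0.0990728  0.038     ] [0.51473279 0.09940822 0.038     ]
[ 0.53530768 -0.15284339  0.05247777] [-0.01602812  0.04793026  0.11023881]
```

View pics/scene4.png

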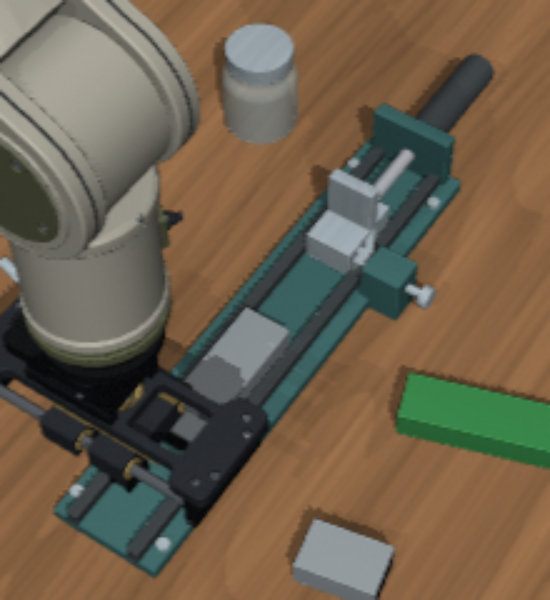

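```bash
python3 -m inch '[[[0,0,-0.12,0,0,0,1],[0,0,-0.22,0,0,0,1],[0,0,-0.22,0,0,0,1],[0,0,-0.22,0,0,0,1]]]'
python3 -m inch '[[[0,0.08,0,0,0,0,1],[0,0.16,0,0,0,0,1],[0,0.22,0,0,0,0,1],[0,0.27,0,0,0,0,1],[0,0.31,0,0,0,0,1],[0,0.35,0,0,0,0,1],[0,0.39,0,0,0,0,1],[0,0.43,0,0,0,0,1],[0,0.46,0,0,0,0,1]]]'
python3 -m inch '[[[0,0.04,0,0,0,0,1],[0,0.08,0,0,0,0,1],[0,0.12,0,0,0,0,1],[0,0.16,0,0,0,0,1],[0,0.2,0,0,0,0,1],[0,0.24,0,0,0,0,1],[0,0.28,0,0,0,0,1],[0,0.32,0,0,0,0,1],[0,0.36,0,0,0,0,1]]]'
python3 - <<'E'
from h import *
im=camera("scene"); cv2.imwrite(f"pics/scene5.png",cv2.resize(im[100:340,200:420,::-1],None,fx=2.5,fy=2.5))
im=camera("top"); cv2.imwrite(f"pics/top5.png",cv2.resize(im[200:300,160:425,::-1],None,fx=3,fy=3,interpolation=cv2.INTER_CUBIC))
s=read_state(); print(s["ee_pos"],s["ft_force"])
E
```

```text
time: 6.5
ee_pos: [0.5339, -0.1532, 0.0242]
eef_rot: [0.499, 0.501, -0.499, 0.5]
ft_force: [-0.3, -0.3, 0.4]
width: 0.0002
time: 7.4
ee_pos: [0.5342, -0.0981, 0.0246]
eef_rot: [0.499, 0.5, -0.499, 0.501]
ft_force: [0.0, -2.2, 0.4]
width: 0.0004
time: 8.3
ee_pos: [0.5342, -0.0546, 0.0246]
eef_rot: [0.499, 0.501, -0.499, 0.501]
ft_force: [-0.1, -4.2, 2.9]
width: 0.0006
[ 0.53412288 -0.05359471  0.02454652] [ 0.01584388 -0.10641494 -0.59067468]
```

View pics/scene5.png

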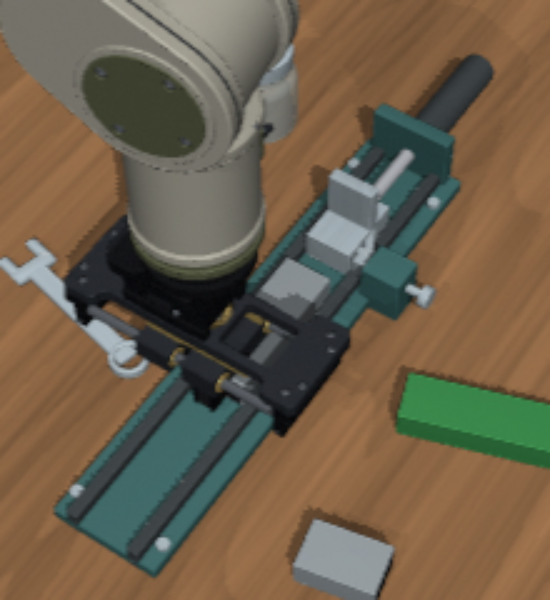

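View pics/top5.png

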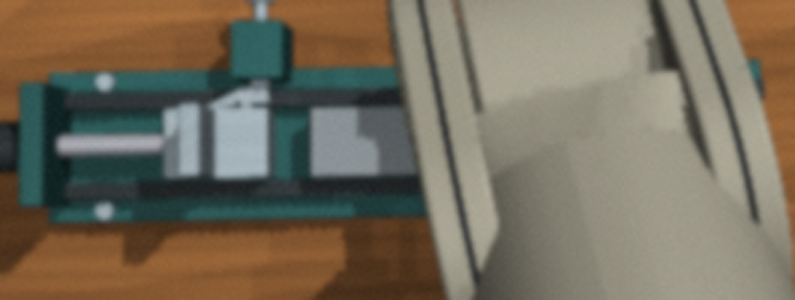

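The tube slid straight, with its end at zoom col 311 against the slide face at col 270, so about 24 mm is left.

```bash
python3 -m inch '[[[0,0.03,0,0,0,0,1],[0,0.06,0,0,0,0,1],[0,0.09,0,0,0,0,1],[0,0.12,0,0,0,0,1],[0,0.14,0,0,0,0,1],[0,0.155,0,0,0,0,1],[0,0.17,0,0,0,0,1],[0,0.18,0,0,0,0,1],[0,0.19,0,0,0,0,1]]]'
python3 -m inch '[[[0,0.01,0,0,0,0,1],[0,0.015,0,0,0,0,1],[0,0.015,0,0,0,0,1]]]'
python3 - <<'E'
from h import *
im=camera("top"); cv2.imwrite(f"pics/top6.png",cv2.resize(im[200:300,160:425,::-1],None,fx=3,fy=3,interpolation=cv2.INTER_CUBIC))
s=read_state(); print(s["ee_pos"],s["ft_force"])
E
```

```text
time: 9.3
ee_pos: [0.5341, -0.032, 0.0245]
eef_rot: [0.499, 0.501, -0.499, 0.501]
ft_force: [-0.2, -1.8, -1.0]
width: 0.0005
time: 9.6
ee_pos: [0.5341, -0.03, 0.0245]
eef_rot: [0.499, 0.501, -0.499, 0.501]
ft_force: [0.0, -1.2, -0.6]
width: 0.0004
[ 0.53413901 -0.03001271  0.02456835] [-0.41363616  0.396306    0.14081901]
```

View pics/top6.png

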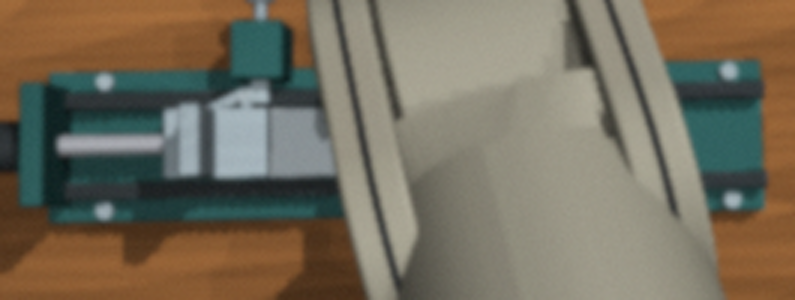

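The tube end now meets the slide face at col 270, but the force shows no clear contact yet. I'll creep on until it rises.

```bash
python3 -m inch '[[[0,0.006,0,0,0,0,1],[0,0.01,0,0,0,0,1],[0,0.01,0,0,0,0,1]]]'
python3 -m inch '[[[0,0.006,0,0,0,0,1],[0,0.01,0,0,0,0,1],[0,0.01,0,0,0,0,1]]]'
```

```text
time: 9.95
ee_pos: [0.5342, -0.0292, 0.0246]
eef_rot: [0.499, 0.501, -0.499, 0.501]
ft_force: [-0.5, -2.5, -0.2]
width: 0.0004
time: 10.25
ee_pos: [0.5341, -0.0291, 0.0246]
eef_rot: [0.499, 0.5, -0.5, 0.501]
ft_force: [0.1, -6.0, -0.2]
width: 0.0004
```

The force rose to 6 N and the tool stalled, so it has butted. Backing off.

```bash
python3 -m inch '[[[0,-0.1,0,0,0,0,1],[0,-0.3,0,0,0,0,1],[0,-0.5,0.1,0,0,0,1],[0,-0.7,0.5,0,0,0,1],[0,-0.9,0.9,0,0,0,1],[0,-1,1,0,0,0,1],[0,-1,1,0,0,0,1]]]'
python3 -m inch '[[[0,-0.4,0.2,0,0,0,1],[0,-0.8,0.2,0,0,0,1],[0,-1,0.2,0,0,0,1],[0,-1,0.2,0,0,0,1],[0,-1,0.2,0,0,0,1]]]'
python3 - <<'E'
from h import *
im=camera("scene"); cv2.imwrite(f"pics/scene7.png",cv2.resize(im[100:340,200:420,::-1],None,fx=2.5,fy=2.5))
im=camera("top"); cv2.imwrite(f"pics/top7.png",cv2.resize(im[200:300,160:425,::-1],None,fx=3,fy=3,interpolation=cv2.INTER_CUBIC))
s=read_state(); print(s["ee_pos"],s["ft_force"])
E
```

```text
time: 10.95
ee_pos: [0.5357, -0.1512, 0.1478]
eef_rot: [0.501, 0.498, -0.499, 0.502]
ft_force: [0.2, -0.4, -0.1]
width: 0.0004
time: 11.45
ee_pos: [0.5339, -0.2671, 0.1673]
eef_rot: [0.5, 0.501, -0.499, 0.5]
ft_force: [-0.2, -0.1, -0.4]
width: 0.0005
[ 0.53442627 -0.26585924  0.16792168] [-0.23658286  0.38679135 -0.34591749]
```

View pics/scene7.png

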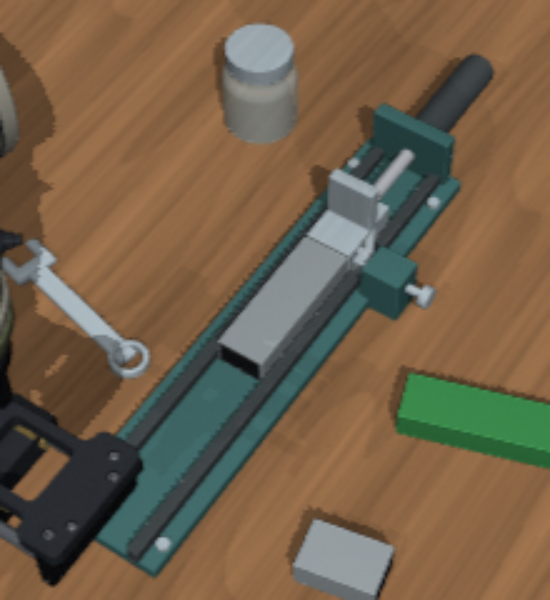

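View pics/top7.png

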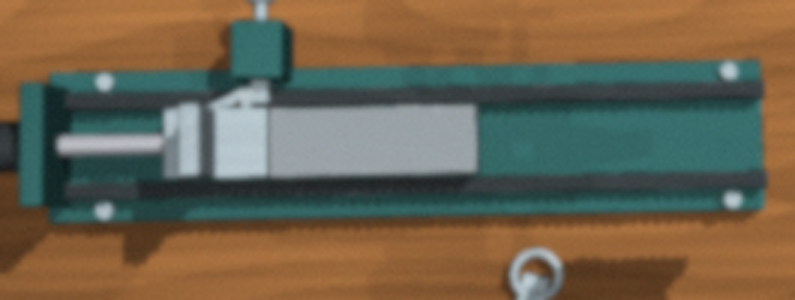

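The tube (cols 270–477) butts against the slide, still latched with its face at col 270 and the pin out behind the wedge. The jar, wrench and offcut are where they were, and the robot is clear.

```bash
python3 -c "
from bench import *
print(close_job())"
```

```text
the job is handed in; nothing more can be done
None
```

The length stop is set and the box section is butted against the latched slide. The job was handed in at about 11.5 s of the 48 s allowed.

- **Latching the slide:** I pushed it by the lug to about 59 mm of travel and let go. It sprang back and latched at about 44.7 mm, with the pin out. The box section's near end stayed put meanwhile, with its far end well short of the slide.
- **Butting the box section:** I pushed it along the channel about 81 mm. The pictures already showed it touching while the force was still only 1 to 2 N. I crept on about 1 mm more until the force rose to 6 N and the tool stalled, then backed off.
- **Last checks:** The final pictures show no visible gap and the section flat and straight in the channel. The slide is still latched at the same place and the fingers are clear. The offcut, jar and wrench look unmoved by eye; I did not measure them again.
- **Disagreement:** The gauge's position along the channel differed by about 3.5 mm between the rail-end and slide-face readings. This did not matter, because I judged travel from the change in the slide face's position.

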